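# Prime the pump of a new tester bottle

## Task

A new pump bottle has just been put in the wooden tester stand, beside two screw-cap bottles, and its pump is still dry. Prime it with at least two full strokes: with the fingertips press its pump head gently all the way down, let it rise fully so that it draws, press it all the way down again, let it rise, and withdraw. Lift nothing, leave the tester in its seat, and do not touch the other two testers or the bottle and boxes standing for sale behind the stand, one of which is an identical pump bottle.

Things in the scene. Friction and masses are not known exactly. Their poses are not given: they have to be found in the camera images.
- pump_head (a point): centre of the flat round top of the tester's pump head, the highest point of the pump bottle in the stand (about 215 mm above the surface); the head is a black disc 23 mm across and 16 mm high, with a spout 8 mm wide that reaches 39 mm from this centre along the bottle's -x (roughly toward the robot). The point goes down with the head
- tester_pump (a joint): how far the tester's pump head is pressed (m): 0 up, 0.009 fully down, straight down. It springs back by itself; it takes under 1 N at the start of the stroke and 8.5 N at the bottom, where it meets a hard stop
- tester: the pump bottle in the stand: dark round bottle with a wide paper label and a black pump, 71x63x203 mm, about 0.36 kg (varies), loose in its seat (3.5 mm play all round); origin at the centre of its underside, z axis up, 12 mm above the surface. The spout points along its -x. The pump's axis passes 4 mm from the origin along +x
- stand: the tester stand, fixed: light wooden block 108 mm deep (x), 272 mm long (y), 24 mm high, with three round seats 70 mm wide and 12 mm deep at y = -85, 0 and +85 mm (which bottle stands in which seat varies), and a low rail with small blank cards, 62 mm high, along its far (+x) side; origin at the centre of its underside
- navy_tester: screw-cap bottle in the stand, round, dark, 57 mm across, 178 mm tall, loose: leave alone; origin at the centre of its underside, z axis up
- floral_tester: screw-cap bottle in the stand, white with a flowered label, 50x63 mm, 171 mm tall, loose: leave alone; origin at the centre of its underside, z axis up
- stock_pump: pump bottle for sale, same as the tester but standing on the table behind the stand, 203 mm tall, loose: leave alone; origin at the centre of its underside, z axis up
- boxed_pump: slim printed carton for sale behind the stand, 70x70x185 mm, loose: leave alone; origin at the centre of its underside, z axis up
- tall_carton: flowered carton for sale behind the stand, 66x66x165 mm, loose: leave alone; origin at the centre of its underside, z axis up

How it is judged (in metres and radians):
On the way, in this order (a step that is already met when the one before it is completed fails the run):
1. the tester's pump head is pressed all the way down with the fingertips (value of joint tester_pump above 0.007 m and contact force between the fingers and tester above 2 N), for 0.1 s.
2. the pump head has risen fully (value of joint tester_pump below 0.0015 m), for 0.1 s.
3. the pump head is pressed all the way down with the fingertips a second time (all of step 1), for 0.1 s.
At the end, for the whole second after the job is handed in: After two full strokes (7 of 9 mm or more, each with the head rising to within 1.5 mm of its top) the pump head is up, the tester stands upright (within 0.06 rad) and at rest in its seat within 10 mm of where it was, and every other listed bottle and box is within 10 mm of where it was (value of joint tester_pump below 0.0015 m and distance of each of tester, navy_tester, floral_tester, stock_pump, boxed_pump, tall_carton from where it was at the start of the episode below 0.01 m and angle between tester's own z axis and vertical below 0.06 rad and linear speed of tester below 0.01 m/s); the robot touches nothing.
It fails at once if the tester is lifted out of its seat or carried (height (world z) of tester above 0.02 m or distance of tester from where it was at the start of the episode above 0.015 m).
It fails at once if the tester is tipped (angle between tester's own z axis and vertical above 0.2 rad).
It fails at once if the tester is pressed harder than 40 N (contact force between the fingers and tester above 40 N).
It fails at once if another bottle or box is touched (contact force between any of the fingers, the arm and navy_tester above 1 N or contact force between any of the fingers, the arm and floral_tester above 1 N or contact force between any of the fingers, the arm and stock_pump above 1 N or contact force between any of the fingers, the arm and boxed_pump above 1 N or contact force between any of the fingers, the arm and tall_carton above 1 N).
It also fails if it takes over 35 s, if anything falls off the work surface, if the arm or the gripper's body presses on something with over 40 N, if the wrist force passes 120 N, or if a joint passes its speed limit or range.

## Robot

A 6-joint arm with a two-finger parallel gripper is mounted at the origin on a cart in front of the work surface, level with it; the furniture and walls round the work are solid. World frame = base frame: x ahead of the robot, y to its left, z up, the work surface at z = 0. Lengths are in mm, angles in rad, forces in N, time in s.
With the tool pointing down it reaches from about 300 to 775 mm from the base axis. Payload 14.6 kg.
Tool frame: the origin (TCP) lies on the centre line of the jaws, within the pads' length; the fingertips stand 19 mm ahead of it and the grasp point (between the pads) is the TCP (bot.tip_reach is the distance from the TCP to the fingertips, in mm); z points along the fingers, y is the line along which they close (so a half turn about z gives the same grasp; the last joint's range is limited). The gripper opens to 85 mm and grips with 20 to 120 N. Pads are 22 mm wide; open, the fingers measure 114 mm over their backs; the gripper's body (76 mm by 85 mm) begins 54 mm behind the grasp point. The pads swing forward as they close: fully open they stand 13 mm farther back than shut.
Start: joints at [1.187, 0.3, 1.521, -0, 1.321, -0.067], TCP at [171.337, 522.621, 219.881] pointing down, gripper open.
Joint ranges: [-3.03, 3.03], [-0.79, 2.21], [0.23, 2.52], [-1.04, 4.18], [0, 3.07], [-2.55, 2.55]. Speed limits (rad/s): [2.22, 2.22, 2.57, 3.14, 3.14, 3.14].

## Interface

Orientations are given as a unit quaternion [w, x, y, z].
In Python, from rig import bot gives the robot as it stands. Calls block until the motion is done:
- bot.move_to(position, orientation): joint-space move of the TCP to a pose.
- bot.servo_line(position, attitude=None, speed=150, until_force=None): straight line of the TCP; attitude=None keeps the orientation; speed is the mean speed in mm/s. With until_force (N) it stops when the force on the tool has changed by that much, and returns True; else False.
- bot.move_joints(angles): joint-space move.
- bot.move_gripper(opening, grip_force=None): finger opening in mm; grip_force is the grip in N (None keeps the last); returns when the fingers have stopped.
- bot.dwell(seconds).
- bot.ik(position, orientation): joint angles nearest the present ones, or None.
- bot.read_state(): the state.
- bot.read_camera(name): name is "scene" or "top" or "wrist"; returns a dict with "image" (384x512x3 uint8, blue, green, red), "depth" (384x512 float32, mm along the optical axis (not along the pixel's ray), 0 where there is no reading), "fovy" (degrees; the focal length in pixels is half the picture's height over the tangent of half this angle, whatever the lens; pixels are square), "cx", "cy" (the principal point, pixels), "eye" and "attitude" of the camera in the world; the wrist camera has in their place "mount" (4x4, takes a point from camera to tool coordinates, whose origin is the TCP and whose axes are the flange's). Camera axes: x right, y down, z forward; pixel columns grow to the right and rows downward; lengths in mm; the calibration is good to about 2 mm. The wrist camera is an equidistant fisheye: a pixel r from the principal point sees the ray r / f radians off the axis. A picture is of the moment at which its call begins: read the wrist's pose just before it.
A pose or a line that the arm cannot do raises bot.MotionError and nothing moves.
- bot.finish_job(): hands the job in; it is judged then, once.
The state is a dict: "clock": time; "joint_positions": joint angles; "qvel": joint speeds; "effort": joint torques, N m; "ee_pos": TCP position; "tool_rot": TCP orientation; "ft_force": force on the tool from outside, world axes, zero at the start; "moment": the same for the moment, N m; "grip_width": finger opening in mm; "grip_force": force on a finger pad.
Only numpy, scipy, OpenCV 4.12 (cv2) and the standard library are available. Lean on these libraries where they do the work, as an engineer would, in place of code of your own. Each camera call takes 0.05 s, during which the arm holds its last target. There are 200 camera calls.

## Working session

There is one attempt and no reset: what is moved stays moved. The work goes in short steps, each a Python script; the robot and the scene stay as the last script left them, time stands still between calls to the robot, and variables do not carry over. Pictures are saved under pics/ and viewed, at most 10 in all, crops included, and the job is handed in when it is done.

```bash
mkdir -p pics; cat > h.py <<'E'
import numpy as np, cv2
from scipy.spatial.transform import Rotation as R
from rig import bot
def rot(q): 
    q=np.asarray(q,float)
    return q if q.shape==(3,3) else R.from_quat(q[[1,2,3,0]]).as_matrix()
def cloud(c):
    d=c["depth"]; f=192/np.tan(np.radians(c["fovy"])/2)
    v,u=np.mgrid[:384,:512]
    p=np.stack([(u-c["cx"])/f*d,(v-c["cy"])/f*d,d],-1)
    w=p@rot(c["attitude"]).T+np.asarray(c["eye"]); w[d==0]=np.nan
    return w
E
python3 - <<'E'
from h import *
ims=[]
for n in("scene","top"):
    c=bot.read_camera(n); w=cloud(c); np.save(n+".npy",w); ims.append(c["image"])
    cv2.imwrite(f"pics/{n}.png",c["image"]); print(n,c["eye"],c["attitude"],c["fovy"])
    m=(w[...,2]>195)&(w[...,2]<235)&(w[...,0]>250)
    k,l,s,ce=cv2.connectedComponentsWithStats(m.astype(np.uint8))
    for i in range(1,k):
        if s[i,4]>8: q=w[l==i]; print(s[i],ce[i].round(),q.min(0).round(),q.max(0).round(),np.median(q,0).round())
print(bot.read_state()["tool_rot"])
E
```

```text
scene [995.16500413 575.31502797 854.36173128] [-0.1292275   0.3829513   0.87273281 -0.27383571] 46.954640195980815
[   0    0   53   31 1210] [22. 12.] [ 543. -597.  195.] [ 689. -438.  231.] [ 617. -504.  199.]
[   0   59   69   22 1038] [33. 70.] [ 664. -322.  195.] [ 785. -229.  235.] [ 724. -275.  215.]
[102 115  45  54 698] [126. 143.] [650. -24. 195.] [777.  76. 235.] [726.  40. 206.]
[ 61 121   5   5  10] [ 62. 123.] [ 764. -122.  195.] [ 772. -109.  196.] [ 766. -114.  196.]
[ 63 126   5   8  14] [ 65. 129.] [ 768. -104.  195.] [792. -54. 231.] [773. -97. 196.]
[   0  127  110   78 2431] [ 55. 164.] [736. -86. 195.] [956.  46. 235.] [843. -25. 204.]
[141 137   7   4  11] [144. 139.] [674.  33. 195.] [688.  41. 197.] [682.  38. 196.]
[310 136  21  15 153] [318. 143.] [431. 292. 198.] [480. 313. 217.] [470. 306. 211.]
[132 138   8  11  19] [135. 143.] [690.  26. 195.] [712.  42. 197.] [700.  33. 195.]
[141 142  13  11  45] [146. 148.] [686.  43. 195.] [705.  77. 198.] [694.  60. 196.]
[ 83 150   5   6  10] [ 84. 153.] [780. -23. 195.] [789. -13. 196.] [782. -18. 195.]
[118 163
[... 1906 characters left out ...]
. 234.] [926. 387. 216.]
[216  23  30  18 253] [232.  32.] [895. 305. 195.] [920. 365. 235.] [902. 330. 214.]
[460  27  12  19  74] [466.  36.] [ 897. -145.  195.] [ 918. -138.  235.] [ 906. -141.  220.]
[438  27  56 102 884] [462.  83.] [ 719. -208.  195.] [938. -86. 235.] [ 820. -135.  196.]
[201  34  17  13 135] [209.  40.] [882. 361. 197.] [897. 394. 235.] [889. 376. 214.]
[191  39   7  11  49] [194.  44.] [875. 402. 196.] [885. 414. 235.] [878. 407. 214.]
[288 120  11  22 138] [292. 128.] [686. 194. 195.] [729. 214. 206.] [714. 206. 201.]
[234 243  12  27 180] [238. 254.] [432. 292. 202.] [480. 313. 218.] [463. 305. 213.]
[-1.15742255e-04  1.57738242e-01  9.87480820e-01 -5.14029840e-04]
```

View pics/scene.png

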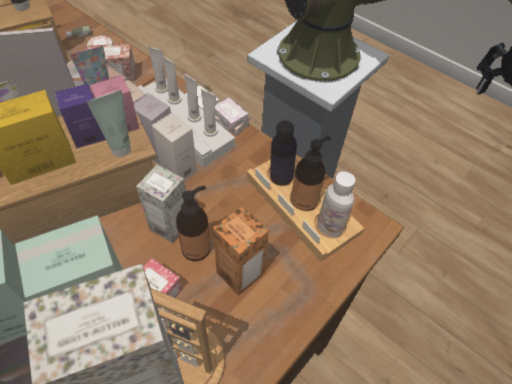

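View pics/top.png

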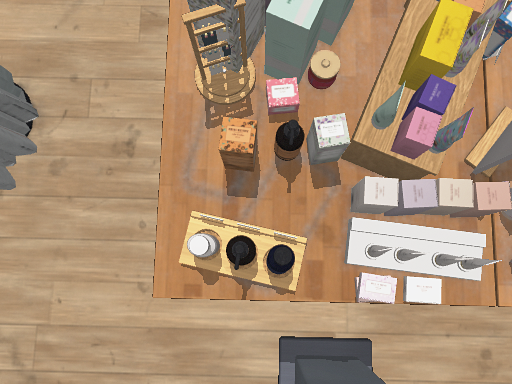

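The scene view shows the tester at about (310,165), between the navy bottle (283,155) and the floral one (338,205). In the top view its pump head is at about (241,249), with the spout toward the robot. It sits in the middle seat. Next I'll fit the disc centre and move above it.

```bash
python3 - <<'E'
from h import *
for n,(u0,u1,v0,v1) in {"top":(225,258,235,275),"scene":(300,340,130,160)}.items():
    w=np.load(n+".npy")[v0:v1,u0:u1].reshape(-1,3)
    q=w[(w[:,2]>196)&(w[:,2]<222)]; t=q[q[:,2]>np.nanmax(q[:,2])-5]
    # spout axis by PCA, disc = points >  within last 25mm
    a=np.linalg.svd(q[:,:2]-q[:,:2].mean(0))[2][0]; a*=np.sign(a[0]); s=q[:,:2]@a
    d=q[s>s.max()-22][:,:2]; c,r=cv2.minEnclosingCircle(d.astype(np.float32))
    print(n,"axis",np.degrees(np.arctan2(a[1],a[0])),"len",np.ptp(s),"circ",c,r,"top",np.percentile(q[:,2],[50,80,95,100]))
s=bot.read_state(); p=np.array(s["ee_pos"])
bot.servo_line([p[0],p[1],320])
bot.move_gripper(0)
print(bot.tip_reach,bot.read_state()["grip_width"],bot.read_state()["ee_pos"])
for yaw in range(-90,90,30):
    o=(R.from_euler('z',yaw,degrees=True)*R.from_quat([1,0,0,0])).as_quat()[[3,0,1,2]]
    print(yaw,bot.ik([468,302,290],o))
E
```

```text
top axis -8.547167608618125 len 49.614560273961104 circ (469.4729309082031, 303.4208984375) 11.203227996826172 top [212.55685179 214.59329098 216.47242745 218.01310231]
scene axis -8.380775323657092 len 49.289699421401 circ (469.3823547363281, 302.48516845703125) 11.041206359863281 top [211.24525863 213.79740754 214.74130714 216.65141253]
19.0 0.024739463175303456 [171.2577457  522.42888579 320.02376383]
-90 None
-60 None
-30 None
0 [ 5.07304714e-01  2.72681268e-01  1.39393624e+00 -4.44089210e-16
  1.47497515e+00  2.07810104e+00]
30 [ 5.07304714e-01  2.72681268e-01  1.39393624e+00 -4.44089210e-16
  1.47497515e+00  1.55450226e+00]
60 [ 5.07304714e-01  2.72681268e-01  1.39393624e+00 -4.44089210e-16
  1.47497515e+00  1.03090349e+00]
```

```bash
python3 - <<'E'
from h import *
o=(R.from_euler('z',60,degrees=True)*R.from_quat([1,0,0,0])).as_quat()[[3,0,1,2]]
X,Y=469.4,303
def st(t):
    s=bot.read_state(); print(t,round(s["clock"],2),np.round(s["ee_pos"],1),np.round(s["ft_force"],1))
bot.move_to([X,Y,290],o); st("above")
bot.servo_line([X,Y,240],speed=60); bot.dwell(0.3); st("near")
r=bot.servo_line([X,Y,222],speed=8,until_force=13); st(r); bot.dwell(0.4); st("down")
cv2.imwrite("pics/down.png",bot.read_camera("scene")["image"][90:250,220:420].repeat(3,0).repeat(3,1))
E
```

```text
above 3.08 [469.  303.6 290.1] [-0.3  0.5 -0.7]
near 4.36 [469.4 303.  240.2] [-0.1 -0.7 -0.2]
False 6.76 [469.4 303.  222. ] [-0.4 -0.4  0.1]
down 7.16 [469.4 303.  222. ] [-0.1 -0.7 -0.1]
```

View pics/down.png

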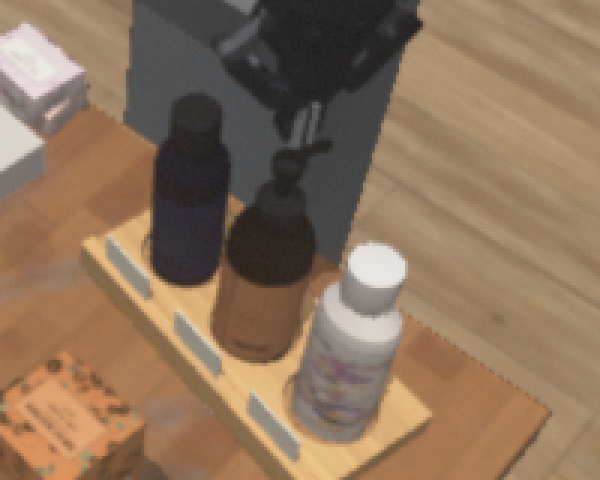

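The crop shows the closed fingertips at about (300,140), with the head disc at (288,160) slightly nearer the camera, and there is no contact force. I'll measure both in the depth image.

```bash
python3 - <<'E'
from h import *
for n in("scene","top"):
    c=bot.read_camera(n); w=cloud(c); np.save(n+"2.npy",w)
    near=np.hypot(w[...,0]-469,w[...,1]-303)<45
    for z in range(196,256,6):
        q=w[near&(w[...,2]>=z)&(w[...,2]<z+6)]
        if len(q): print(n,z,len(q),q.min(0).round(),q.max(0).round(),np.median(q,0).round())
c=bot.read_camera("wrist"); cv2.imwrite("pics/wr.png",c["image"])
E
```

```text
scene 196 14 [433. 295. 197.] [479. 313. 202.] [476. 307. 200.]
scene 202 30 [433. 295. 202.] [481. 313. 208.] [474. 309. 205.]
scene 208 89 [440. 291. 208.] [481. 314. 214.] [468. 306. 212.]
scene 214 23 [463. 296. 214.] [478. 311. 216.] [471. 304. 215.]
scene 232 8 [469. 301. 233.] [480. 314. 237.] [478. 309. 236.]
scene 238 26 [463. 291. 238.] [484. 315. 244.] [478. 310. 242.]
scene 244 29 [462. 291. 244.] [485. 315. 249.] [479. 309. 247.]
scene 250 40 [462. 289. 250.] [486. 315. 256.] [480. 307. 253.]
top 196 1 [432. 311. 201.] [432. 311. 201.] [432. 311. 201.]
top 202 4 [432. 305. 203.] [434. 309. 206.] [433. 307. 204.]
```

View pics/wr.png

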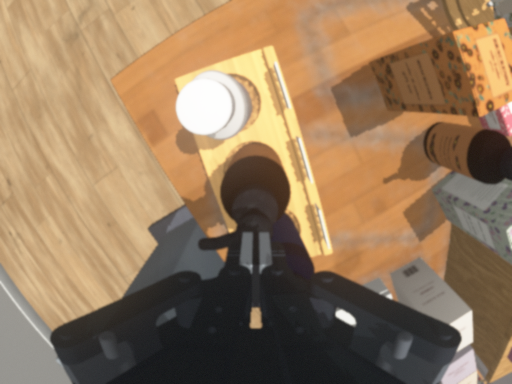

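The depth image puts the fingertips at about z=233, roughly 17 mm above the head and centred on it laterally. I'll go on down slowly with a force guard.

```bash
python3 - <<'E'
from h import *
X,Y=469.4,303
def st(t):
    s=bot.read_state(); print(t,round(s["clock"],2),np.round(s["ee_pos"],1),np.round(s["ft_force"],1))
r=bot.servo_line([X,Y,202],speed=10,until_force=3.5); st(r); bot.dwell(0.2); st("touch")
c=bot.read_camera("scene")
cv2.imwrite("pics/touch.png",c["image"][100:200,260:380].repeat(5,0).repeat(5,1))
E
```

```text
False 9.51 [469.4 303.  202.1] [-0.1 -0.3  1.4]
touch 9.71 [469.4 303.  202. ] [0.1 0.4 0.6]
```

View pics/touch.png

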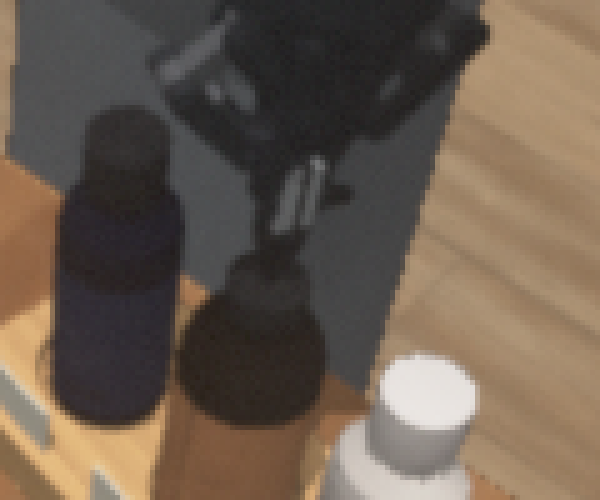

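The light pad tips now cover the head at (285,235), and about 1 N shows that contact is starting. I'll continue to the stop.

```bash
python3 - <<'E'
from h import *
X,Y=469.4,303
def st(t):
    s=bot.read_state(); print(t,round(s["clock"],2),np.round(s["ee_pos"],1),np.round(s["ft_force"],1)); return s
for z in np.arange(200,187,-1.):
    r=bot.servo_line([X,Y,z],speed=8,until_force=6); s=st(r)
    if s["ft_force"][2]>12 or r: break
bot.dwell(0.3); st("down")
w=cloud(bot.read_camera("scene"))
near=np.hypot(w[...,0]-469,w[...,1]-303)<45
for z in range(190,226,4):
    q=w[near&(w[...,2]>=z)&(w[...,2]<z+4)]
    if len(q): print(z,len(q),q.min(0).round(),q.max(0).round(),np.median(q,0).round())
E
```

```text
False 10.16 [469.4 303.  200. ] [-1.  -0.   1.9]
False 10.43 [469.4 303.  199. ] [ 0.  -0.1  2.9]
False 10.71 [469.4 303.  198. ] [-0.4  1.   3.5]
False 10.98 [469.4 303.  197. ] [0.1 0.1 4.3]
False 11.26 [469.5 303.1 196.1] [-1.4  0.3  5.9]
False 11.53 [469.5 303.1 195.2] [-0.6  1.   7.4]
False 11.81 [469.6 303.1 194.4] [-0.3 -0.4  7.7]
True 12.02 [469.9 303.3 194.2] [-0.4 -0.3  7.7]
down 12.32 [469.9 303.3 194.2] [-0.4 -0.4  7.4]
190 12 [434. 298. 191.] [480. 313. 194.] [476. 310. 193.]
194 21 [431. 299. 194.] [480. 313. 198.] [473. 309. 195.]
198 27 [439. 292. 198.] [482. 314. 202.] [475. 309. 200.]
202 20 [444. 295. 203.] [481. 314. 206.] [476. 309. 203.]
206 5 [477. 302. 207.] [481. 311. 210.] [479. 307. 208.]
210 15 [469. 296. 210.] [484. 315. 214.] [478. 311. 212.]
214 20 [463. 293. 214.] [484. 315. 218.] [478. 311. 216.]
218 29 [463. 291. 218.] [487. 315. 222.] [480. 306. 220.]
222 15 [464. 290. 222.] [484. 315. 226.] [479. 307. 224.]
```

The press reached the stop: the stroke is about 9 mm, with the head top at about 206. Now I'll release fully, check the head, and do two more strokes.

```bash
python3 - <<'E'
from h import *
X,Y=469.4,303
def st(t):
    s=bot.read_state(); print(t,round(s["clock"],2),np.round(s["ee_pos"],1),np.round(s["ft_force"],1)); return s
bot.servo_line([X,Y,208],speed=25); bot.dwell(0.5); st("up")
w=cloud(bot.read_camera("scene"))
q=w[(np.hypot(w[...,0]-469,w[...,1]-303)<14)&(w[...,2]>190)&(w[...,2]<217.5)]
print("head",np.percentile(q[:,2],[50,80,95]),q.min(0),q.max(0))
for i in range(2):
    r=bot.servo_line([X,Y,193.4],speed=10,until_force=15); st(r); bot.dwell(0.4); st("down")
    bot.servo_line([X,Y,208],speed=25); bot.dwell(0.5); st("up")
bot.servo_line([X,Y,310],speed=120); st("clear")
for n in("scene","top"):
    w2=cloud(bot.read_camera(n)); w=np.load(n+".npy")
    m=(np.hypot(w2[...,0]-469,w2[...,1]-303)<14)&(w2[...,2]>196)&(w2[...,2]<222)
    print(n,m.sum(),np.percentile(w2[m][:,2],[50,80,95]) if m.any() else "")
E
```

```text
up 13.58 [469.4 303.  208. ] [0.6 0.5 0.2]
head [209.21099256 212.86089645 213.73473571] [464.93520741 291.72880955 190.49064706] [480.46429377 313.32361711 215.0837055 ]
False 15.24 [469.7 303.2 194.1] [-0.9 -0.6  7.7]
down 15.64 [469.7 303.2 194.1] [ 0.1 -0.3  7.9]
up 16.88 [469.4 303.  208. ] [-0.2 -0.7 -0.1]
False 18.48 [469.7 303.2 194.1] [-0.5 -0.   7.9]
down 18.88 [469.7 303.2 194.1] [-0.2 -0.   7.3]
up 20.12 [469.4 303.  208. ] [-0.1  0.6  1.2]
clear 21.12 [469.2 302.9 309.1] [-0.1 -0.4  0.3]
scene 120 [211.40383337 213.206123   214.43683506]
top 0
```

The readings leave it unclear whether the stroke passed 7 mm. I have time for one more stroke, comparing spout height and joint torques.

```bash
python3 - <<'E'
from h import *
X,Y=469.4,303
def spout(t):
    w=cloud(bot.read_camera("scene"))
    m=(w[...,0]>434)&(w[...,0]<455)&(abs(w[...,1]-306)<9)&(w[...,2]>180)&(w[...,2]<220)
    print(t,m.sum(),np.percentile(w[m][:,2],[30,50,70,90,98]).round(1))
def st(t):
    s=bot.read_state(); print(t,round(s["clock"],2),np.round(s["ee_pos"],1),np.round(s["ft_force"],1),np.round(s["effort"],2)[:3],np.round(s["moment"],2))
bot.servo_line([X,Y,206],speed=120); bot.dwell(.2); st("free"); spout("free")
for z in (196,195,194,193.4):
    bot.servo_line([X,Y,z],speed=12,until_force=15); bot.dwell(.15); st(z); spout(z)
bot.servo_line([X,Y,206],speed=30); bot.dwell(.3); spout("up")
bot.servo_line([X,Y,300],speed=120); st("clear")
E
```

```text
free 22.43 [469.6 303.1 206.6] [ 0.7 -0.4 -1. ] [ -0.   -55.74 -35.95] [-0.06  0.05 -0.01]
free 19 [206.1 207.6 209.1 210.1 210.5]
196 23.62 [469.6 303.1 196.4] [0.2 0.3 5.5] [-4.000e-02 -5.297e+01 -3.343e+01] [-0.    0.03 -0.08]
196 18 [198.9 201.3 202.7 204.5 204.7]
195 24.07 [469.6 303.1 195.5] [0.5 0.2 5.8] [-5.000e-02 -5.254e+01 -3.311e+01] [-0.   -0.02  0.05]
195 21 [197.7 198.6 200.9 202.7 204.2]
194 24.52 [469.7 303.2 194.6] [0.2 0.3 6.3] [ -0.06 -52.13 -32.79] [-0.01  0.07 -0.01]
194 19 [197.1 198.8 200.1 202.4 203.4]
193.4 24.97 [469.7 303.2 194.1] [-0.8 -0.   7. ] [ -0.06 -51.88 -32.6 ] [ 0.05  0.04 -0.06]
193.4 17 [196.6 198.8 200.3 202.4 203.2]
up 21 [205.6 206.7 208.  209.4 209.8]
clear 26.87 [469.2 302.9 299.2] [0.2 0.2 0. ] [ 2.000e-02 -5.536e+01 -3.861e+01] [ 0.05 -0.02  0.01]
```

The arm is yielding and the stop isn't clearly reached (7.0–7.9 N of 8.5 N), so those strokes are marginal. I'll do two deeper strokes in the time left.

```bash
python3 - <<'E'
from h import *
X,Y=469.4,303
log=[]
def st(t):
    s=bot.read_state(); log.append((t,round(s["clock"],2),np.round(s["ee_pos"],1),np.round(s["ft_force"],1)))
bot.servo_line([X,Y,207],speed=140)
for i in range(2):
    r=bot.servo_line([X,Y,190.8],speed=20,until_force=14); bot.dwell(.2); st(r)
    bot.servo_line([X,Y,207],speed=40); bot.dwell(.2); st("up")
bot.servo_line([X,Y,245],speed=90); st("clear")
if log[-1][1]>33.2: bot.finish_job(); print("finished")
print(*log,sep="\n")
E
```

```text
(True, 28.56, array([470. , 303.3, 194.2]), array([-0.9, -0.6,  6.8]))
('up', 29.25, array([469.3, 302.9, 206.7]), array([-0.2, -0.7,  0.4]))
(True, 30.12, array([470. , 303.3, 194.2]), array([-1.3, -0.7,  7.6]))
('up', 30.82, array([469.3, 302.9, 206.6]), array([0. , 1.1, 1.2]))
('clear', 31.39, array([469.3, 302.9, 244.6]), array([-0.1, -0.1, -0.4]))
```

Both strokes tripped the 14 N guard at the same height (194.2), so the hard stop is there and the strokes were full.

```bash
python3 -c "
from rig import bot
print(bot.finish_job())"
```

```text
the job is handed in; nothing more can be done
None
```

I handed the job in at about 31.4 s of the 35 s limit: six presses in all, the last two tripping the 14 N guard at the height where the others bottomed out, so I take that as the hard stop; the head rose after each and the gripper was withdrawn clear, but I took no closing picture to check that the other bottles and boxes hadn't moved, and the hand-in returned no verdict.

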